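# Fit the calibrated leak and start the leak tester's check run

### The job

For the leak tester's daily check, take the yellow-banded leak master out of the rack and push its plug into the quick coupler on the test port until it is fully home and locked, with the coupler's collar sprung back up. Then press the tester's green start button fully down and let it come back up; do not press start before the master is in, keep off the red stop button, and leave the other two masters in the rack.

Things in the scene. Friction and masses are not known exactly. Their poses are not given: they have to be found in the camera images.
- yellow_grip (a point): The leak master to fit: metal cylinder 107 mm long, 0.17 kg, standing plug down; yellow band and cap at its top. From the plug's tip up: plug to 35 mm, hex flange (28 mm wide) to 43 mm, smooth body 28 mm in diameter to 98 mm, cap 22 mm wide to 107 mm. Point: centre of the body, where to grip it, 70.5 mm above the tip, 35.5 mm above the flange's underside; z up its axis.
- yellow_seat (a point): Same master: centre of its flange's underside, 35 mm above the plug's tip; z up its axis. Level with the coupler's mouth when fully home. The plug below it: nose 11.6 mm wide and 14 mm long, widening to an 18 mm bead (21 to 24 mm above the tip, flat on top), then a 12 mm neck up to the flange.
- blue_grip (a point): The leak master with blue band and cap, otherwise the same; leave it in the rack. Point: centre of its body, as for the yellow one.
- red_grip (a point): The leak master with red band and cap, otherwise the same; leave it in the rack. Point: centre of its body, as for the yellow one.
- rack: Fixed black plastic rack, 60 x 190 x 46 mm (x, y, z): three wells 23 mm wide, 40 mm deep, in a row along its y axis, 65 mm apart, the middle one at its centre. The masters stand in them plug down, loosely, flanges on the rack's top, any master in any well. Origin: centre of its underside, on the bench; z up.
- port: Fixed test port: foot plate 100 x 100 mm, on it an aluminium block 60 x 60 mm, 42 mm high, a small dial gauge beside it at +y (63 mm high, reaching 73 mm out) and a supply pipe at +x. The steel quick coupler stands upright on the block. Origin: on the bench under the coupler's axis; z up.
- port_mouth (a point): Centre of the coupler's mouth, 95 mm above the bench; z up, out of it. Coupler 26 mm wide, bore 19.4 mm (13.6 mm lower down, for the nose), chamfered mouth 23 mm. A plug goes straight down: with its tip about 23 mm inside, the bead meets four sprung locking fingers (12 mm still to go); a push of about 6 to 12 N takes it past them and they snap in above the bead about 1 mm before the flange meets the mouth.
- collar (a joint): Knurled sprung collar round the coupler (33 mm wide, top edge 6 mm below the mouth), m: 0 = up (empty, or plug locked), 0.006 = fully down. It dips by itself a few mm while a plug's bead passes the locking fingers and springs up when they lock. A locked plug has about 1 mm of vertical play and cannot be pulled out unless the collar is held down.
- start_top (a point): Centre of the top of the green start button, 28 mm wide, in a 44 mm black housing on the flat front ledge (47 mm high) of the fixed grey tester (190 x 250 mm; display housing behind the ledge 87 mm high). It presses straight down. The point is 69 mm above the bench when up and moves with the button.
- start (a joint): Travel of the start button, m: 0 up, 0.006 fully down; sprung, 1.5 N to begin, 5 N fully down.
- stop_top (a point): Centre of the top of the red stop button, same size and height, 65 mm from the start button on the same ledge. Not to be pressed.
- stop (a joint): Travel of the stop button, m: 0 up, 0.006 fully down.
Mind the look-alikes: they are no part of the job. What is shaped like the part that bears yellow_grip but turquoise is not meant.

How it is judged (in metres and radians):
On the way, in this order (a step that is already met when the one before it is completed fails the run):
1. the yellow-banded master is pushed home in the coupler and locked (z of yellow_seat in the frame of port_mouth between -0.003 and 0.003 m and horizontal distance between yellow_seat and port_mouth below 0.004 m and angle between yellow_seat's own z axis and vertical below 0.08 rad and value of joint collar below 0.0015 m), for 0.2 s.
2. with it locked, the start button is pressed fully down (all of step 1 and value of joint start above 0.0048 m), for 0.04 s.
At the end, for the whole second after the job is handed in: The yellow-banded master stands locked in the coupler: flange within 3 mm of the mouth, within 4 mm of its axis and upright within 0.08 rad, collar up (within 1.5 mm); start and stop buttons are up (within 1 mm); the blue and red masters are within 15 mm of where they began (all of step 1 and value of joint each of start, stop below 0.001 m and distance of each of blue_grip, red_grip from where it was at the start of the episode below 0.015 m); the robot touches nothing.
It fails at once if start is pressed before the yellow-banded master is home in the coupler (value of joint start above 0.003 m and distance between yellow_seat and port_mouth above 0.006 m).
It fails at once if the stop button is pressed (value of joint stop above 0.003 m).
It fails at once if another master is taken out of the rack (distance of any of blue_grip, red_grip from where it was at the start of the episode above 0.03 m).
It also fails if it takes over 53 s, if anything falls off the work surface, if the arm or the gripper's body presses on something with over 40 N, if the wrist force passes 120 N, or if a joint passes its speed limit or range.

### The arm

A 6-joint arm with a two-finger parallel gripper is mounted at the origin on the work surface. World frame = base frame: x ahead of the robot, y to its left, z up, the work surface at z = 0. Lengths are in mm, angles in rad, forces in N, time in s.
With the tool pointing down it reaches from about 400 to 925 mm from the base axis. Payload 12.5 kg.
Tool frame: the origin (TCP) lies at the very end of the fingers, on their centre line; the grasp point (between the pads) lies 19 mm behind it; z points along the fingers, y is the line along which they close (so a half turn about z gives the same grasp; the last joint's range is limited). The gripper opens to 95 mm and grips with 3 to 60 N. Pads are 20 mm wide; open, the fingers measure 119 mm over their backs; the gripper's body (75 mm by 180 mm) begins 59 mm behind the grasp point.
Start: joints at [-1.304, 0.491, 1.559, -0, 1.092, -0.106], TCP at [227.664, -582.079, 214.661] pointing down, gripper open.
Joint ranges: [-3.1, 3.1], [-0.84, 2.19], [0.05, 2.79], [-1.13, 4.28], [0.06, 2.93], [-2.69, 2.69]. Speed limits (rad/s): [2.22, 2.22, 2.79, 3.14, 3.14, 3.14].

### API

Orientations are given as [roll, pitch, yaw] about the fixed x, y, z axes, in that order (R = Rz(yaw) Ry(pitch) Rx(roll)).
In Python, from cell import state, imaging, env, spot_in, mark_of gives the robot as it stands. The module is installed in compiled form; this text tells all that it offers.
- The arm moves only by the tool step_arm, never from a script. Its argument "increments" is a list of rows, each an object with "slide": the shift along the tool's x, y, z in m, a list of three; "roll": the turn about the tool's z in rad. A call has 1 to 5 rows; each row is the pose to reach, as a shift and turn from the pose commanded when the call began, along the tool's axes at that moment; what a row does not reach only later rows make up. A row lasts 1/8 s, in which the tool goes at most 62.5 mm and 10.7 degrees, less where a joint would pass 70% of its speed; a pose out of reach is approached as far as the arm can. A call with a gripper value outside its range is refused whole. "fingers" is the opening, from 0 (shut) to 1 (fully open), set as the call begins (left out, the last holds). The fingers move at their own pace and stop on an object; the grip force is fixed at half the most. Time passes only in rows, so rows that repeat a pose let the fingers close. It gives the time, the measured TCP pose, the force, the opening and the grip force at its end, in the units of the state.
- state(): the state, without advancing time (a new reading comes with each control period).
- imaging.read_camera(name): name is "side" or "top"; returns a dict with "color" (480x640x3 uint8, red, green, blue), "z_map" (480x640 float32, mm along the optical axis (not along the pixel's ray), 0 where there is no reading), "intrinsics" (3x3 intrinsics, pixels), "camera_from_world" (4x4, takes a point from world to camera coordinates). Camera axes: x right, y up, looking along -z (the intrinsics and any distortion apply to the point x, -y, -z); pixel columns grow to the right and rows downward; lengths in mm; the calibration is good to about 2 mm. A picture is of the moment at which its call begins.
- env.job_done(): hands the job in; it is judged then, once.
Trained networks look in the newest picture that a camera, given by its name, has taken for a name from the list of things; names that differ only in an ending like _2 or _b are one class to them, and where a whole thing is asked for, a point or a joint stands for the part that bears it (a point fixed in the world has none). Each returns a list of dicts, best first, with "confidence" (0 to 1); they miss things now and then, are a little off and sometimes report something else, mostly with a low value. They report only what shows in the picture. A call takes as long as a camera call. They do not tell look-alikes from the thing itself.
- spot_in(camera, target): "bbox" ([left, top, right, bottom] in pixels, round what is visible of it).
- mark_of(camera, target): "uv" ([column, row] in pixels: a listed point, or the origin of a listed thing).
The state is a dict: "t": time; "joints": joint angles; "qvel": joint speeds; "tau": joint torques, N m; "eef_pos": TCP position; "tcp_rot": TCP orientation; "ft_force": force on the tool from outside, world axes, zero at the start; "moment": the same for the moment, N m; "opening": opening from 0.0 (shut) to 1.0 (fully open); "grip_force": force on a finger pad.
Only numpy, scipy, OpenCV 4.12 (cv2) and the standard library are available. Lean on these libraries where they do the work, as an engineer would, in place of code of your own. Each camera call takes 0.05 s, during which the arm holds its last target. There are 200 camera calls.

## Working session

There is one attempt and no reset: what is moved stays moved. The work goes in short steps, Python scripts to look and compute and a tool call to move; the robot and the scene stay as the last step left them, time stands still between calls to the robot, and variables do not carry over. Pictures are saved under pics/ and viewed, at most 10 in all, crops included, and the job is handed in when it is done.

Besides the shell and the picture viewer there is one more tool, called after "Emit:" by a JSON object that holds its "name" and its "arguments", one argument or row to a line. step_arm: Moves the arm, as the interface text tells. Its arguments: {"type":"object","properties":{"increments":{"type":"array"},"fingers":{"type":"number"}},"required":["increments"]}

```bash
mkdir -p pics; cat > h.py <<'E'
import numpy as np, cv2
from cell import state, imaging, env, spot_in, mark_of
def ray(im,uv):
    K=np.array(im["intrinsics"]);T=np.array(im["camera_from_world"])
    x=(uv[0]-K[0,2])/K[0,0];y=(uv[1]-K[1,2])/K[1,1]
    d=T[:3,:3].T@np.array([x,-y,-1.]);o=-T[:3,:3].T@T[:3,3]
    return o,d
def atz(im,uv,z):
    o,d=ray(im,uv);return o+d*(z-o[2])/d[2]
def depth(im,uv):
    o,d=ray(im,uv);u,v=int(round(uv[0])),int(round(uv[1]));return o+d*im["z_map"][v,u]
E
python3 - <<'E'
from h import *
np.set_printoptions(precision=1,suppress=True)
s=state();print(s["t"],s["eef_pos"],s["tcp_rot"],s["ft_force"],s["opening"])
Z=dict(yellow_grip=76.5+5,blue_grip=81.5,red_grip=81.5,port_mouth=95,start_top=69,stop_top=69,rack=0,port=0)
for c in ("top","side"):
    im=imaging.read_camera(c);cv2.imwrite(f"pics/{c}0.png",im["color"][:,:,::-1])
    print(c,"cam at",ray(im,(320,240))[0])
    for n,z in Z.items():
        for m in mark_of(c,n)[:4]: print(c,n,round(m["confidence"],2),np.array(m["uv"]),atz(im,m["uv"],z))
    for m in spot_in(c,"yellow_grip")[:5]: print("bbox",m)
E
```

```text
0.0 [ 227.6 -581.8  214.1] [-3.1 -0.   0.4] [ 0.2 -0.4 -0.3] 1.0016299752207576
top cam at [ 460.2   -9.4 1227.4]
top yellow_grip 0.69 [398.6 285.6] [ 486.8 -177.    81.5]
top yellow_grip 0.55 [406.5 218.2] [ 640.4 -197.3   81.5]
top yellow_grip 0.53 [364.  241.7] [586.2 -99.8  81.5]
top blue_grip 0.61 [311.4 257.6] [549.6  19.8  81.5]
top red_grip 0.58 [337.8 249. ] [569.4 -40.1  81.5]
top port_mouth 0.87 [454.3 260.3] [ 543.2 -300.4   95. ]
top start_top 0.41 [152.3 198.6] [687.6 391.4  69. ]
top stop_top 0.6 [158.  226.7] [621.6 375.4  69. ]
top rack 0.94 [336.5 252.7] [568.1 -39.1   0. ]
top port 0.69 [443.3 266.7] [ 534.5 -297.8    0. ]
bbox {'bbox': [399.1, 209.9, 415.8, 227.0], 'confidence': 0.56}
bbox {'bbox': [390.3, 277.4, 407.1, 295.3], 'confidence': 0.43}
side cam at [ 97.4 537.6 661.2]
side yellow_grip 0.78 [426.1 218.7] [ 482.5 -173.4   81.5]
side yellow_grip 0.73 [365.9 211.9] [ 582.6 -111.6   81.5]
side yellow_grip 0.73 [371.3 188.9] [ 626.2 -183.7   81.5]
side yellow_grip 0.23 [436.6 211. ] [ 481.5 -209.2   81.5]
side blue_grip 0.57 [333.3 250.5] [551.2  19.8  81.5]
side port_mouth 0.74 [437.8 177.8] [ 536.9 -296.7   95. ]
side port_mouth 0.24 [138.6 344.2] [606.4 371.7  95. ]
side start_top 0.61 [ 98.  335.3] [689.7 395.7  69. ]
side stop_top 0.73 [348.8 230.3] [579.2 -56.3  69. ]
side stop_top 0.6 [139.8 343.1] [630.3 361.7  69. ]
side rack 0.6 [346.1 264.4] [568.1 -38.3   0. ]
side port 0.67 [436.7 212.9] [ 531.3 -308.1    0. ]
bbox {'bbox': [417.1, 201.3, 431.9, 247.8], 'confidence': 0.82}
bbox {'bbox': [362.3, 172.4, 378.8, 204.4], 'confidence': 0.55}
```

```bash
python3 - <<'E'
import cv2,numpy as np
a=cv2.imread("pics/top0.png")[180:310,290:490];b=cv2.imread("pics/side0.png")[150:280,310:510]
f=lambda i:cv2.resize(i,None,fx=4,fy=4,interpolation=cv2.INTER_CUBIC)[:, :]
cv2.imwrite("pics/c0.png",cv2.resize(np.vstack([f(a),f(b)]),(462,600)))
cv2.imwrite("pics/c1.png",f(b)[:520,:800])
E
```

```text
(no output)
```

View pics/top0.png

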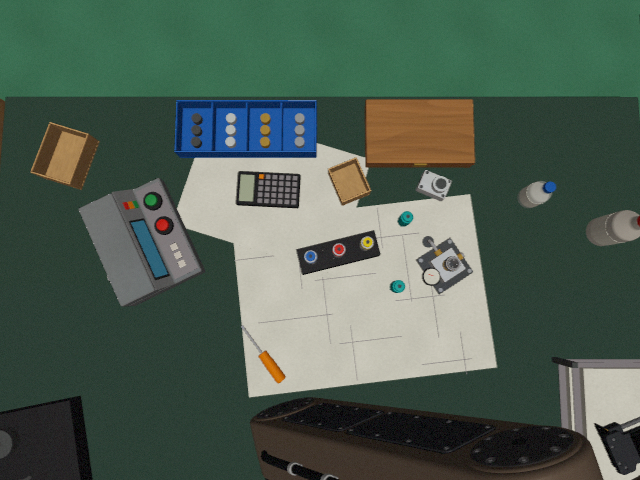

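View pics/c1.png

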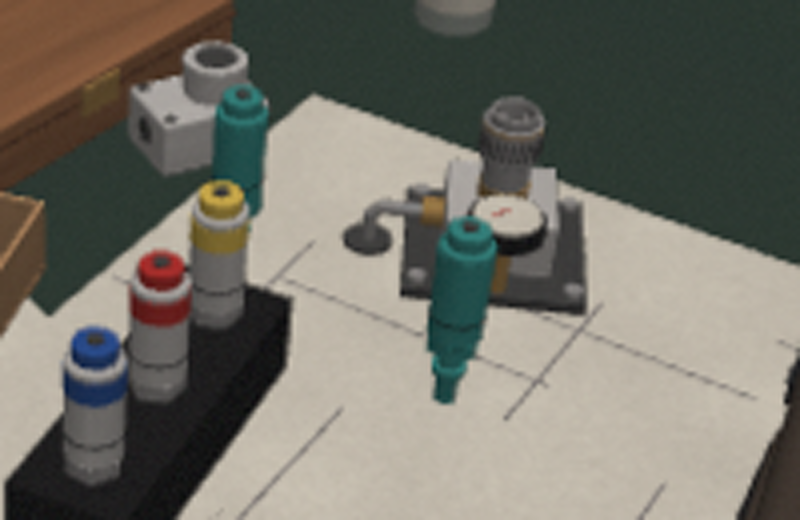

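Top view: the rack holds blue (311,257), red (339,249) and yellow (367,242). The port is at about (453,264), the green start button at (153,200) and red stop at (164,226). Candidates for the yellow master are yellow-banded (367,242), turquoise (406,218) and turquoise (398,286). The crop confirms that only (367,242) has a yellow band and cap and stands in the rack, so that is the one meant. Next I refine the positions.

```bash
cat >> h.py <<'E'
def cloud(im):
    K=np.array(im["intrinsics"]);T=np.array(im["camera_from_world"]);z=im["z_map"]
    v,u=np.mgrid[:480,:640]
    c=np.stack([(u-K[0,2])/K[0,0]*z,-(v-K[1,2])/K[1,1]*z,-z],-1)
    p=(c-T[:3,3])@T[:3,:3];p[z==0]=np.nan;return p
def disc(p,x,y,z0,z1,r=20):
    with np.errstate(invalid="ignore"):
        q=p[(np.hypot(p[...,0]-x,p[...,1]-y)<r)&(p[...,2]>z0)&(p[...,2]<z1)]
    return len(q), (q.min(0)+q.max(0))/2 if len(q) else 0, np.median(q,0) if len(q) else 0
E
python3 - <<'E'
from h import *
np.set_printoptions(precision=1,suppress=True)
s=state();print(np.array(s["tcp_rot"]),s["joints"])
for c in ("top","side"):
    p=cloud(imaging.read_camera(c))
    for n,x,y,z0,z1 in (("yel",587,-102,110,125),("red",569,-40,110,125),("blue",550,20,110,125),("turq",640,-197,90,125),("turq2",485,-175,90,125),("port",541,-299,86,102),("start",688,392,60,76),("stop",625,368,60,76)):
        print(c,n,*disc(p,x,y,z0,z1))
    uv={n:[m["uv"] for m in mark_of(c,n)[:1]] for n in("start_top","stop_top","port_mouth")};print(uv)
# triangulate marks top/side
ims={c:imaging.read_camera(c) for c in("top","side")}
def tri(a,b):
    (o1,d1),(o2,d2)=ray(ims["top"],a),ray(ims["side"],b)
    A=np.stack([d1,-d2],1);t=np.linalg.lstsq(A,o2-o1,rcond=None)[0];P,Q=o1+t[0]*d1,o2+t[1]*d2
    return (P+Q)/2,np.linalg.norm(P-Q)
print("yel",tri((364,241.7),(365.9,211.9)),"port",tri((454.3,260.3),(437.8,177.8)),"start",tri((152.3,198.6),(98,335.3)))
E
```

```text
[3.1 0.  0.4] [-1.3  0.5  1.6 -0.   1.1 -0.1]
top yel 89 [ 582.2 -102.7  115.9] [ 581.6 -103.3  117.8]
top red 101 [566.6 -39.8 116.8] [566.1 -39.6 116.8]
top blue 89 [550.9  20.9 116.7] [550.3  22.  118.1]
top turq 130 [ 640.9 -194.1  101.1] [ 639.6 -193.1  104. ]
top turq2 133 [ 485.6 -173.4  102.7] [ 485.4 -172.4  104.1]
top port 111 [ 537.6 -298.    92.5] [ 537.3 -296.6   91.3]
top start 149 [687.  393.2  67.1] [685.9 393.   68.1]
top stop 158 [624.3 368.8  67.4] [625.3 366.2  68. ]
{'start_top': [[337.5, 252.5]], 'stop_top': [[161.8, 224.4]], 'port_mouth': [[451.9, 260.0]]}
side yel 99 [ 580.  -104.   116.3] [ 578.7 -101.6  118.3]
side red 110 [564. -40. 116.] [563.5 -38.6 117.7]
side blue 123 [548.   22.3 116. ] [547.1  24.9 117.5]
side turq 142 [ 639.8 -194.6  100.7] [ 635.7 -190.7  100.5]
side turq2 174 [ 484.7 -173.7  100.6] [ 481.2 -168.5  100.9]
side port 124 [ 536.4 -297.1   91.6] [ 536.  -294.8   91.3]
side start 306 [684.6 392.6  65.8] [679.9 395.6  68.4]
side stop 340 [623.9 367.9  66.1] [621.6 367.6  68.3]
{'start_top': [[99.8, 335.7]], 'stop_top': [[138.8, 346.0]], 'port_mouth': [[439.1, 177.2]]}
yel (array([ 581.5, -102. ,   87.8]), np.float64(9.699325074000642)) port (array([ 542. , -302.5,   90.3]), np.float64(3.54021472148753)) start (array([689.3, 393.8,  67.5]), np.float64(4.420565927882017))
```

```bash
cat >> h.py <<'E'
from scipy.spatial.transform import Rotation as Ro
def go(x,y,z,yaw=None,p=None):
    s=state();e=np.array(s["eef_pos"]);R=Ro.from_euler("xyz",s["tcp_rot"])
    d=R.inv().apply(np.array([x,y,z])-e)/1000
    w=s["tcp_rot"][2];r=0 if yaw is None else -((yaw-w+np.pi)%(2*np.pi)-np.pi)
    print("t",round(s["t"],2),"eef",np.round(e,1),"rot",np.round(s["tcp_rot"],3),"F",np.round(s["ft_force"],1),"op",round(s["opening"],3),"grip",round(s["grip_force"],1),"\n slide",np.round(d,4),"roll",round(r,3))
E
python3 -c "
from h import *
go(582,-103,180,1.823)"
```

```text
t 1.5 eef [ 227.7 -582.1  214.7] rot [3.141 0.    0.373] F [-0.1 -0.  -0.4] op 1.001 grip 0.0 
 slide [ 0.5045 -0.3171  0.0346] roll -1.45
```

Emit:
{"name": "step_arm", "arguments": {
  "increments": [
    {"slide": [0.05,-0.031,0],"roll": -0.145},
    {"slide": [0.101,-0.063,0],"roll": -0.29},
    {"slide": [0.151,-0.095,0],"roll": -0.435},
    {"slide": [0.202,-0.127,0],"roll": -0.58},
    {"slide": [0.252,-0.158,0],"roll": -0.725}
  ],
  "fingers": 1
}}

```text
t: 2.12
eef_pos: [405.7, -341.5, 214.9]
tcp_rot: [3.141, 0.0, 1.102]
ft_force: [1.5, 0.6, 0.5]
opening: 1.003
grip_force: 0.0
```

```bash
python3 -c "
from h import *
go(582,-103,180,1.823)"
```

```text
t 2.12 eef [ 405.7 -341.5  214.9] rot [3.141 0.    1.102] F [1.5 0.6 0.5] op 1.003 grip 0.0 
 slide [0.2924 0.0496 0.0348] roll -0.721
```

Emit:
{"name": "step_arm", "arguments": {
  "increments": [
    {"slide": [0.055,0.009,0],"roll": -0.144},
    {"slide": [0.11,0.019,0],"roll": -0.288},
    {"slide": [0.165,0.028,0],"roll": -0.433},
    {"slide": [0.22,0.037,0.01],"roll": -0.577},
    {"slide": [0.275,0.047,0.02],"roll": -0.721}
  ]
}}

```text
t: 2.75
eef_pos: [573.0, -118.2, 194.6]
tcp_rot: [3.141, 0.001, 1.824]
ft_force: [1.2, -1.0, -0.3]
opening: 0.998
grip_force: 0.0
```

```bash
python3 -c "
from h import *
go(582,-103,62.5,1.823)
print([round(float(a),3) for a in state()['joints']])"
```

```text
t 2.75 eef [ 573.  -118.2  194.6] rot [3.141e+00 1.000e-03 1.824e+00] F [ 1.2 -1.  -0.3] op 0.998 grip 0.0 
 slide [0.0125 0.0125 0.1321] roll 0.001
[-0.316, 0.455, 1.684, -0.0, 1.002, -0.569]
```

Emit:
{"name": "step_arm", "arguments": {
  "increments": [
    {"slide": [0.0125,0.0125,0.03]},
    {"slide": [0.0125,0.0125,0.03]}
  ]
}}

```text
invalid input at $.increments[0]: expected keys slide, roll
```

```bash
python3 - <<'E'
from h import *
go(582,-103,62.5,1.823)
np.set_printoptions(precision=1,suppress=True)
im=imaging.read_camera("side");cv2.imwrite("pics/s1.png",cv2.resize(im["color"][100:280,280:520,::-1],None,fx=3,fy=3))
E
```

```text
t 2.75 eef [ 573.  -118.2  194.6] rot [3.141e+00 1.000e-03 1.824e+00] F [ 1.2 -1.  -0.3] op 0.998 grip 0.0 
 slide [0.0125 0.0125 0.1321] roll 0.001
```

View pics/s1.png

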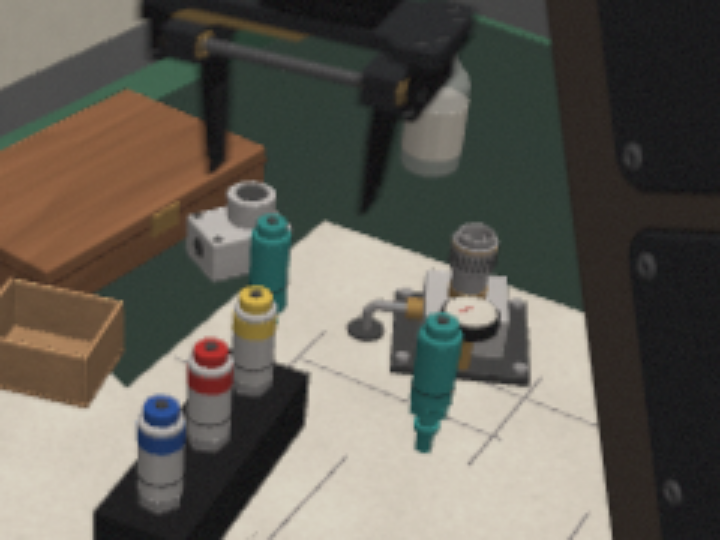

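The side view shows the open gripper above the yellow master (crop 255,340), fingers across the row. The last move was refused because it lacked the roll key.

Emit:
{"name": "step_arm", "arguments": {
  "increments": [
    {"slide": [0.0125,0.0125,0.03],"roll": 0},
    {"slide": [0.0125,0.0125,0.06],"roll": 0},
    {"slide": [0.0125,0.0125,0.06],"roll": 0}
  ]
}}

```text
t: 3.18
eef_pos: [580.1, -104.2, 133.0]
tcp_rot: [-3.138, -0.002, 1.819]
ft_force: [0.7, -0.8, 1.2]
opening: 1.001
grip_force: 0.0
```

```bash
python3 - <<'E'
from h import *
go(582,-103,62.5,1.823)
E
```

```text
t 3.17 eef [ 580.1 -104.2  133. ] rot [-3.138e+00 -2.000e-03  1.819e+00] F [ 0.7 -0.8  1.2] op 1.001 grip 0.0 
 slide [0.0006 0.0023 0.0705] roll -0.004
```

Emit:
{"name": "step_arm", "arguments": {
  "increments": [
    {"slide": [0.001,0.002,0.025],"roll": 0},
    {"slide": [0.001,0.002,0.05],"roll": 0},
    {"slide": [0.001,0.002,0.0705],"roll": 0},
    {"slide": [0.001,0.002,0.0705],"roll": 0}
  ]
}}

```text
t: 3.68
eef_pos: [582.6, -103.5, 64.3]
tcp_rot: [-3.141, -0.0, 1.818]
ft_force: [-0.3, -0.0, -0.1]
opening: 1.0
grip_force: 0.0
```

```bash
python3 - <<'E'
from h import *
go(582,-103,62.5,1.823)
E
```

```text
t 3.67 eef [ 582.6 -103.5   64.3] rot [-3.141 -0.     1.818] F [-0.3 -0.  -0.1] op 1.0 grip 0.0 
 slide [ 0.0006 -0.0005  0.0018] roll -0.005
```

Emit:
{"name": "step_arm", "arguments": {
  "increments": [
    {"slide": [0,0,0.0],"roll": 0},
    {"slide": [0,0,0.0],"roll": 0},
    {"slide": [0,0,0.0],"roll": 0},
    {"slide": [0,0,0.0],"roll": 0},
    {"slide": [0,0,0.0],"roll": 0}
  ],
  "fingers": 0
}}

```text
t: 4.3
eef_pos: [582.7, -103.1, 64.2]
tcp_rot: [3.141, 0.0, 1.819]
ft_force: [-0.1, 0.3, 0.9]
opening: 0.534
grip_force: 0.0
```

Emit:
{"name": "step_arm", "arguments": {
  "increments": [
    {"slide": [0,0,0.0],"roll": 0},
    {"slide": [0,0,0.0],"roll": 0},
    {"slide": [0,0,0.0],"roll": 0}
  ]
}}

```text
t: 4.68
eef_pos: [582.6, -103.1, 64.1]
tcp_rot: [-3.141, -0.0, 1.819]
ft_force: [-0.1, 0.1, 1.2]
opening: 0.291
grip_force: 30.0
```

Emit:
{"name": "step_arm", "arguments": {
  "increments": [
    {"slide": [0,0,-0.02],"roll": 0},
    {"slide": [0,0,-0.05],"roll": 0},
    {"slide": [0,0,-0.09],"roll": 0},
    {"slide": [0,0,-0.125],"roll": 0},
    {"slide": [0,0,-0.125],"roll": 0}
  ]
}}

```text
t: 5.3
eef_pos: [583.5, -103.3, 191.3]
tcp_rot: [3.138, 0.002, 1.819]
ft_force: [-0.7, -0.1, -2.8]
opening: 0.293
grip_force: 30.0
```

```bash
python3 - <<'E'
from h import *
go(537.3,-297.7,185,1.823)
E
```

```text
t 5.3 eef [ 583.5 -103.3  191.3] rot [3.138e+00 2.000e-03 1.819e+00] F [-0.7 -0.1 -2.8] op 0.293 grip 30.0 
 slide [-0.1771 -0.0925  0.0063] roll -0.004
```

Emit:
{"name": "step_arm", "arguments": {
  "increments": [
    {"slide": [-0.045,-0.023,0],"roll": 0},
    {"slide": [-0.09,-0.046,0],"roll": 0},
    {"slide": [-0.135,-0.07,0.003],"roll": 0},
    {"slide": [-0.177,-0.0925,0.006],"roll": 0},
    {"slide": [-0.177,-0.0925,0.006],"roll": 0}
  ]
}}

```text
t: 5.92
eef_pos: [534.9, -299.9, 180.9]
tcp_rot: [-3.14, -0.002, 1.815]
ft_force: [0.1, 0.8, -2.7]
opening: 0.291
grip_force: 30.0
```

Emit:
{"name": "step_arm", "arguments": {
  "increments": [
    {"slide": [0,0,0],"roll": 0},
    {"slide": [0,0,0],"roll": 0}
  ]
}}

```text
t: 6.18
eef_pos: [536.6, -296.3, 182.6]
tcp_rot: [-3.141, -0.001, 1.82]
ft_force: [0.4, 0.2, -1.9]
opening: 0.291
grip_force: 30.0
```

```bash
python3 - <<'E'
from h import *
np.set_printoptions(precision=1,suppress=True)
go(537.3,-297.7,175,1.823)
out=[]
for c in ("top","side"):
    im=imaging.read_camera(c);p=cloud(im)
    print(c,"mouth",disc(p,537,-298,86,99),[m["uv"] for m in mark_of(c,"port_mouth")[:2]],"seat",[(m["confidence"],m["uv"]) for m in mark_of(c,"yellow_seat")[:3]])
    for n,z in (("yellow_seat",168.5),("port_mouth",95)):
        for m in mark_of(c,n)[:3]: print(n,atz(im,m["uv"],z))
    print("cap",disc(p,537,-298,232,246))
    out.append(im)
K=np.array(im["intrinsics"]);cv2.imwrite("pics/s2.png",cv2.resize(out[1]["color"][110:230,370:510,::-1],None,fx=5,fy=5,interpolation=cv2.INTER_CUBIC))
E
```

```text
t 6.17 eef [ 536.6 -296.3  182.6] rot [-3.1 -0.   1.8] F [ 0.4  0.2 -1.9] op 0.291 grip 30.0 
 slide [-0.  0.  0.] roll -0.003
top mouth (44, array([ 540. , -290.9,   91.8]), array([ 542.1, -287.8,   90.2])) [[455.8, 262.8]] seat [(0.68, [396.1, 286.5]), (0.62, [404.0, 221.1])]
yellow_seat [ 482.9 -159.   168.5]
yellow_seat [ 620.5 -177.7  168.5]
port_mouth [ 537.6 -303.6   95. ]
cap (0, 0, 0)
side mouth (134, array([ 536. , -297.1,   91.6]), array([ 535.7, -295.7,   91.1])) [[439.1, 175.9]] seat [(0.82, [367.7, 203.2]), (0.64, [422.7, 236.6])]
yellow_seat [523.6 -36.2 168.5]
yellow_seat [402.1 -23.1 168.5]
port_mouth [ 539.1 -305.1   95. ]
cap (103, array([ 536.7, -295.2,  239. ]), array([ 536.8, -293.7,  237.9]))
```

View pics/s2.png

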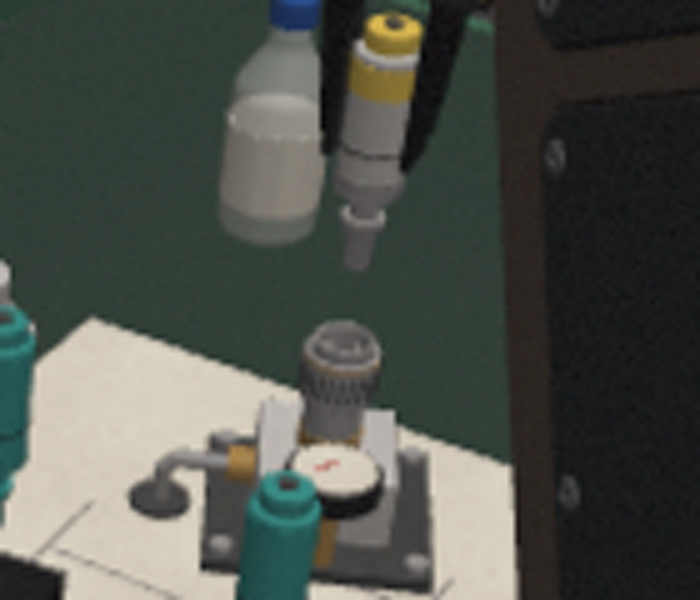

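The master is upright in the grip (tip at crop 357,258), above the mouth (344,342). I compare the two in x, y within the same camera.

```bash
python3 - <<'E'
from h import *
np.set_printoptions(precision=1,suppress=True)
im=imaging.read_camera("side")
go(537.3,-297.7,175,1.823)
f=lambda a,b:(370+a/5-.4,110+b/5-.4)
print("tip",atz(im,f(357,258),129.5),"shoulder(cap top rim centre)",atz(im,f(395,33),236.5),"mouth",atz(im,f(344,340),95))
p=cloud(im)
for z0,z1 in((170,178),(180,220)):print(disc(p,537,-298,z0,z1,16))
for z in range(84,99,2):
  n,a,b=disc(p,537,-298,z,z+2,20);print(z,n,a)
E
```

```text
t 6.72 eef [ 536.5 -297.4  183.2] rot [3.1 0.  1.8] F [ 0.1  0.1 -2.2] op 0.291 grip 30.0 
 slide [-0.  0.  0.] roll -0.004
tip [ 541.  -306.4  129.5] shoulder(cap top rim centre) [ 534.7 -295.   236.5] mouth [ 536.4 -298.3   95. ]
(49, array([ 536.6, -291.9,  174. ]), array([ 531.9, -288.7,  174. ]))
(245, array([ 536. , -289.8,  199.9]), array([ 533. , -288.1,  199.9]))
84 15 [ 534.6 -295.1   84.9]
86 20 [ 533.3 -296.4   87. ]
88 36 [ 535.6 -296.4   89. ]
90 21 [ 536.4 -297.4   90.9]
92 24 [ 535.6 -300.3   93. ]
94 24 [ 537.1 -299.5   94.9]
96 10 [ 535.1 -298.1   96.6]
98 1 [ 539.2 -308.    98.3]
```

Emit:
{"name": "step_arm", "arguments": {
  "increments": [
    {"slide": [0,0,0.012],"roll": 0},
    {"slide": [0,0,0.024],"roll": 0},
    {"slide": [0,0,0.034],"roll": 0},
    {"slide": [0,0,0.042],"roll": 0},
    {"slide": [0,0,0.042],"roll": 0}
  ]
}}

```text
t: 7.35
eef_pos: [536.3, -297.3, 140.4]
tcp_rot: [-3.141, -0.001, 1.819]
ft_force: [-0.4, -0.2, -1.7]
opening: 0.291
grip_force: 30.0
```

```bash
python3 - <<'E'
from h import *
go(537,-298,113,1.823)
im=imaging.read_camera("side");cv2.imwrite("pics/s3.png",cv2.resize(im["color"][110:230,370:510,::-1],None,fx=5,fy=5,interpolation=cv2.INTER_CUBIC))
E
```

```text
t 7.35 eef [ 536.3 -297.3  140.4] rot [-3.141e+00 -1.000e-03  1.819e+00] F [-0.4 -0.2 -1.7] op 0.291 grip 30.0 
 slide [-0.0009  0.0006  0.0274] roll -0.004
```

View pics/s3.png

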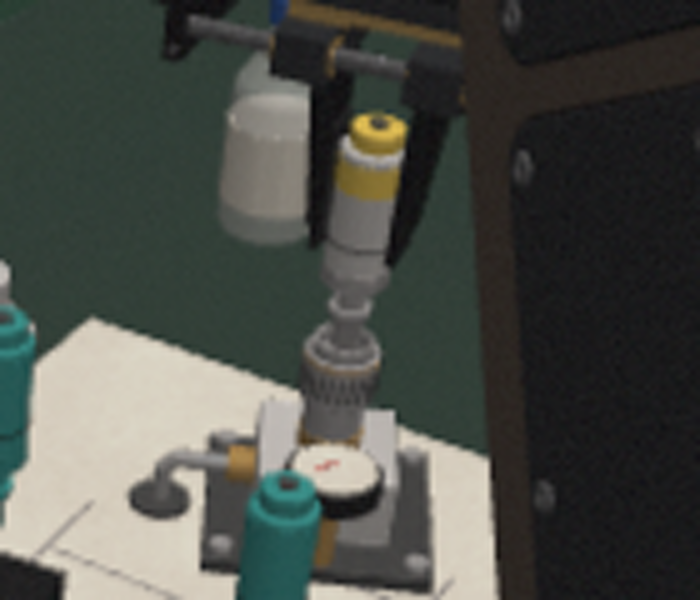

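The nose is entering the mouth, centred at about (348,340), with no contact force. I continue down.

Emit:
{"name": "step_arm", "arguments": {
  "increments": [
    {"slide": [-0.0005,0.0003,0.003],"roll": 0},
    {"slide": [-0.0005,0.0003,0.006],"roll": 0},
    {"slide": [-0.0005,0.0003,0.009],"roll": 0},
    {"slide": [-0.0005,0.0003,0.012],"roll": 0},
    {"slide": [-0.0005,0.0003,0.012],"roll": 0}
  ]
}}

```text
t: 8.02
eef_pos: [536.8, -297.7, 128.9]
tcp_rot: [-3.141, -0.0, 1.819]
ft_force: [-0.9, 0.3, -2.5]
opening: 0.29
grip_force: 30.0
```

Emit:
{"name": "step_arm", "arguments": {
  "increments": [
    {"slide": [0,0,0.002],"roll": 0},
    {"slide": [0,0,0.004],"roll": 0},
    {"slide": [0,0,0.006],"roll": 0},
    {"slide": [0,0,0.008],"roll": 0}
  ]
}}

```text
t: 8.52
eef_pos: [537.0, -297.9, 121.3]
tcp_rot: [3.141, 0.0, 1.819]
ft_force: [1.2, 0.6, -0.5]
opening: 0.291
grip_force: 30.0
```

Emit:
{"name": "step_arm", "arguments": {
  "increments": [
    {"slide": [0,0,0.002],"roll": 0},
    {"slide": [0,0,0.004],"roll": 0},
    {"slide": [0,0,0.006],"roll": 0},
    {"slide": [0,0,0.006],"roll": 0}
  ]
}}

```text
t: 9.02
eef_pos: [536.4, -297.7, 114.3]
tcp_rot: [-3.14, -0.001, 1.819]
ft_force: [0.3, -0.7, -8.3]
opening: 0.291
grip_force: 30.0
```

Emit:
{"name": "step_arm", "arguments": {
  "increments": [
    {"slide": [0,0,0.001],"roll": 0},
    {"slide": [0,0,0.002],"roll": 0},
    {"slide": [0,0,0.002],"roll": 0}
  ]
}}

```text
t: 9.4
eef_pos: [537.0, -297.9, 113.3]
tcp_rot: [3.141, 0.0, 1.819]
ft_force: [-0.0, 0.0, -1.0]
opening: 0.29
grip_force: 30.0
```

```bash
python3 - <<'E'
from h import *
go(537,-298,113,1.823)
im=imaging.read_camera("side");cv2.imwrite("pics/s4.png",cv2.resize(im["color"][110:230,370:510,::-1],None,fx=5,fy=5,interpolation=cv2.INTER_CUBIC))
E
```

```text
t 9.4 eef [ 537.  -297.9  113.3] rot [3.141 0.    1.819] F [-0.  0. -1.] op 0.29 grip 30.0 
 slide [-0.0001  0.      0.0003] roll -0.004
```

View pics/s4.png

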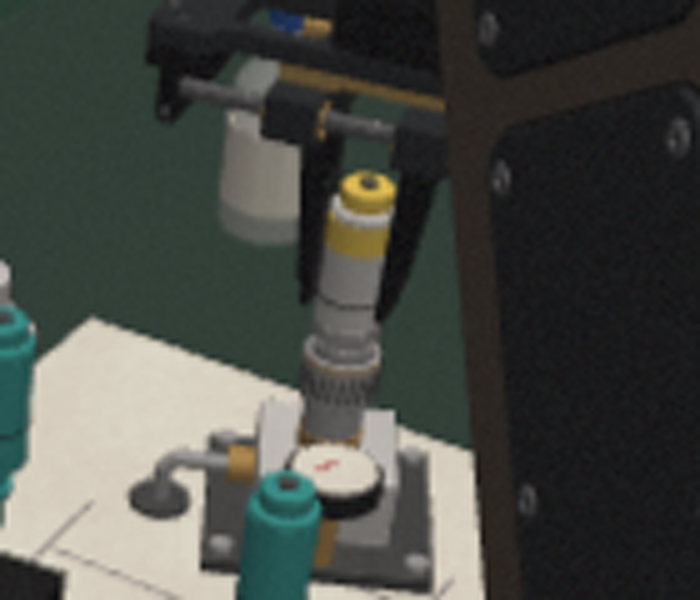

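Emit:
{"name": "step_arm", "arguments": {
  "increments": [
    {"slide": [0,0,0.001],"roll": 0},
    {"slide": [0,0,0.002],"roll": 0},
    {"slide": [0,0,0.002],"roll": 0}
  ]
}}

```text
t: 9.82
eef_pos: [537.2, -298.0, 112.9]
tcp_rot: [3.14, 0.002, 1.819]
ft_force: [-3.1, 1.8, 14.2]
opening: 0.287
grip_force: 30.0
```

```bash
python3 - <<'E'
from h import *
go(537,-298,113,1.823)
for c in("side","top"):
  p=cloud(imaging.read_camera(c));print(disc(p,537,-298,150,185,14))
E
```

```text
t 9.82 eef [ 537.2 -298.   112.9] rot [3.140e+00 2.000e-03 1.819e+00] F [-3.1  1.8 14.2] op 0.287 grip 30.0 
 slide [ 0.0001 -0.0002 -0.0001] roll -0.004
(145, array([ 537.32792687, -296.51464582,  160.68586297]), array([ 535.17942075, -292.29578681,  161.57477028]))
(0, 0, 0)
```

Emit:
{"name": "step_arm", "arguments": {
  "increments": [
    {"slide": [0,0,0.0005],"roll": 0},
    {"slide": [0,0,0.0005],"roll": 0}
  ]
}}

```text
t: 10.18
eef_pos: [537.2, -298.1, 112.8]
tcp_rot: [3.14, 0.002, 1.819]
ft_force: [-5.3, 2.5, 18.0]
opening: 0.286
grip_force: 30.0
```

Emit:
{"name": "step_arm", "arguments": {
  "increments": [
    {"slide": [0,0,-0.002],"roll": 0},
    {"slide": [0,0,-0.0035],"roll": 0},
    {"slide": [0,0,-0.0035],"roll": 0}
  ]
}}

```text
t: 10.55
eef_pos: [536.8, -297.8, 113.9]
tcp_rot: [-3.141, -0.0, 1.819]
ft_force: [-0.1, -0.2, -1.8]
opening: 0.292
grip_force: 30.0
```

Emit:
{"name": "step_arm", "arguments": {
  "increments": [
    {"slide": [0,0,-0.001],"roll": 0},
    {"slide": [0,0,-0.0015],"roll": 0},
    {"slide": [0,0,-0.0015],"roll": 0}
  ]
}}

```text
t: 10.92
eef_pos: [536.6, -297.6, 114.7]
tcp_rot: [-3.141, -0.001, 1.819]
ft_force: [2.6, -1.5, -17.0]
opening: 0.292
grip_force: 30.0
```

Locked: a 17 N pull is held within the play. I ease back and release.

Emit:
{"name": "step_arm", "arguments": {
  "increments": [
    {"slide": [0,0,0.0013],"roll": 0},
    {"slide": [0,0,0.0013],"roll": 0}
  ]
}}

```text
t: 11.18
eef_pos: [536.7, -297.7, 114.4]
tcp_rot: [-3.141, -0.0, 1.819]
ft_force: [0.5, 0.8, -10.5]
opening: 0.293
grip_force: 30.0
```

Emit:
{"name": "step_arm", "arguments": {
  "increments": [
    {"slide": [0,0,0],"roll": 0},
    {"slide": [0,0,0],"roll": 0},
    {"slide": [0,0,0],"roll": 0},
    {"slide": [0,0,0],"roll": 0},
    {"slide": [0,0,0],"roll": 0}
  ],
  "fingers": 0.8
}}

```text
t: 11.8
eef_pos: [536.9, -297.8, 114.4]
tcp_rot: [3.141, 0.0, 1.819]
ft_force: [0.5, -0.2, -0.3]
opening: 0.758
grip_force: 0.0
```

Emit:
{"name": "step_arm", "arguments": {
  "increments": [
    {"slide": [0,0,-0.02],"roll": 0},
    {"slide": [0,0,-0.045],"roll": 0},
    {"slide": [0,0,-0.075],"roll": 0},
    {"slide": [0,0,-0.1],"roll": 0},
    {"slide": [0,0,-0.1],"roll": 0}
  ]
}}

```text
t: 12.42
eef_pos: [537.4, -298.1, 215.9]
tcp_rot: [3.14, 0.003, 1.819]
ft_force: [0.8, 0.6, -0.6]
opening: 0.803
grip_force: 0.0
```

```bash
python3 - <<'E'
from h import *
np.set_printoptions(precision=1,suppress=True)
go(686.5,393,160,1.823)
im=imaging.read_camera("side");p=cloud(im);print("cap",disc(p,537,-298,160,175,15))
cv2.imwrite("pics/s5.png",cv2.resize(im["color"][110:230,370:510,::-1],None,fx=5,fy=5,interpolation=cv2.INTER_CUBIC))
p=cloud(imaging.read_camera("top"));print("cap",disc(p,537,-298,160,175,15))
E
```

```text
t 12.43 eef [ 537.4 -298.1  215.9] rot [3.1 0.  1.8] F [ 0.8  0.6 -0.6] op 0.803 grip 0.0 
 slide [0.6 0.3 0.1] roll -0.004
cap (77, array([ 535.8, -297.5,  165.4]), array([ 535.1, -294.8,  167.1]))
cap (9, array([ 538.9, -287.5,  163.3]), array([ 541.1, -287.1,  162.4]))
```

View pics/s5.png

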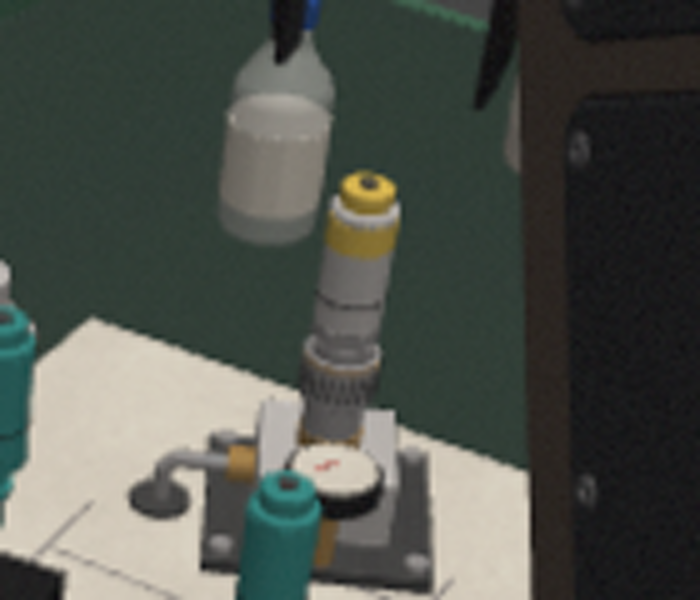

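The yellow master stands upright in the coupler with its cap top at 167 mm, which matches home, and the collar is up. Now I go to the start button with the fingers shut.

Emit:
{"name": "step_arm", "arguments": {
  "increments": [
    {"slide": [0.053,0.026,0],"roll": 0},
    {"slide": [0.106,0.052,0],"roll": 0},
    {"slide": [0.159,0.079,0],"roll": 0},
    {"slide": [0.212,0.105,0],"roll": 0},
    {"slide": [0.265,0.131,0],"roll": 0}
  ],
  "fingers": 0
}}

```text
t: 13.15
eef_pos: [598.6, -6.8, 212.9]
tcp_rot: [-3.14, -0.001, 1.819]
ft_force: [0.6, -1.1, 0.4]
opening: 0.333
grip_force: 0.0
```

Emit:
{"name": "step_arm", "arguments": {
  "increments": [
    {"slide": [0.053,0.026,0],"roll": 0},
    {"slide": [0.106,0.052,0],"roll": 0},
    {"slide": [0.159,0.079,0],"roll": 0},
    {"slide": [0.212,0.105,0],"roll": 0},
    {"slide": [0.265,0.131,0],"roll": 0}
  ]
}}

```text
t: 13.78
eef_pos: [660.6, 282.1, 212.4]
tcp_rot: [-3.139, 0.0, 1.819]
ft_force: [0.8, -1.0, -0.2]
opening: 0.004
grip_force: 0.0
```

Emit:
{"name": "step_arm", "arguments": {
  "increments": [
    {"slide": [0.053,0.026,0],"roll": 0},
    {"slide": [0.106,0.052,0],"roll": 0},
    {"slide": [0.106,0.052,0],"roll": 0},
    {"slide": [0.106,0.052,0],"roll": 0}
  ]
}}

```text
t: 14.28
eef_pos: [684.7, 395.3, 212.4]
tcp_rot: [-3.139, 0.001, 1.819]
ft_force: [-0.1, -1.4, -0.4]
opening: 0.001
grip_force: 0.0
```

```bash
python3 - <<'E'
from h import *
go(686.5,393,100)
E
```

```text
t 14.28 eef [684.7 395.3 212.4] rot [-3.139e+00  1.000e-03  1.819e+00] F [-0.1 -1.4 -0.4] op 0.001 grip 0.0 
 slide [-0.0026  0.0014  0.1124] roll 0
```

Emit:
{"name": "step_arm", "arguments": {
  "increments": [
    {"slide": [-0.002,0.001,0.04],"roll": 0},
    {"slide": [-0.002,0.001,0.08],"roll": 0},
    {"slide": [-0.002,0.001,0.12],"roll": 0},
    {"slide": [-0.002,0.001,0.125],"roll": 0},
    {"slide": [-0.002,0.001,0.125],"roll": 0}
  ]
}}

```text
t: 14.9
eef_pos: [687.2, 393.4, 90.5]
tcp_rot: [3.141, -0.0, 1.818]
ft_force: [0.5, -0.5, 0.7]
opening: 0.005
grip_force: 0.0
```

```bash
python3 - <<'E'
from h import *
go(686.5,393,62.5)
im=imaging.read_camera("side");cv2.imwrite("pics/s6.png",cv2.resize(im["color"][270:400,30:210,::-1],None,fx=4,fy=4,interpolation=cv2.INTER_CUBIC))
E
```

```text
t 14.9 eef [687.2 393.4  90.5] rot [ 3.141 -0.     1.818] F [ 0.5 -0.5  0.7] op 0.005 grip 0.0 
 slide [-0.0002 -0.0008  0.028 ] roll 0
```

View pics/s6.png

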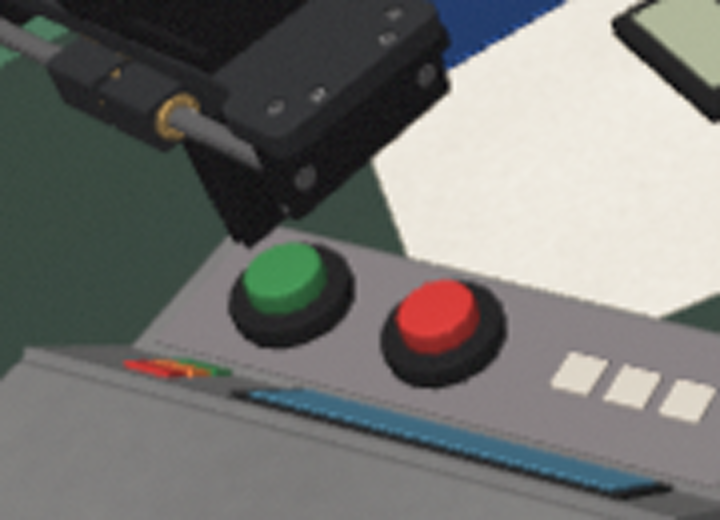

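```bash
python3 - <<'E'
from h import *
im=imaging.read_camera("side");K=np.array(im["intrinsics"]);T=np.array(im["camera_from_world"])
def pr(P):
    c=T[:3,:3]@np.array(P)+T[:3,3];return ((K[0,0]*c[0]/-c[2]+K[0,2]-30+.4)*4,(K[1,1]*-c[1]/-c[2]+K[1,2]-270+.4)*4)
e=state()["eef_pos"];print(e,pr(e),pr([687,393,69]),atz(im,(30+285/4-.4,270+270/4-.4),69))
p=cloud(im);print(disc(p,687,393,64,74,22)); 
E
```

```text
[687.50461551 394.01474846  91.63734863] (np.float64(263.6118057545233), np.float64(222.9176571304143)) (np.float64(283.9581151648092), np.float64(262.54107301903457)) [683.35987036 394.56142876  69.        ]
(240, array([683.99658728, 395.17400945,  67.87024525]), array([682.20685834, 395.74614507,  68.90921395]))
```

Emit:
{"name": "step_arm", "arguments": {
  "increments": [
    {"slide": [0.0005,-0.002,0.008],"roll": 0},
    {"slide": [0.0005,-0.002,0.016],"roll": 0},
    {"slide": [0.0005,-0.002,0.022],"roll": 0},
    {"slide": [0.0005,-0.002,0.025],"roll": 0},
    {"slide": [0.0005,-0.002,0.025],"roll": 0}
  ]
}}

```text
t: 15.62
eef_pos: [684.3, 394.1, 64.3]
tcp_rot: [-3.141, 0.0, 1.819]
ft_force: [-3.4, -0.3, 3.8]
opening: 0.004
grip_force: 2.1
```

Emit:
{"name": "step_arm", "arguments": {
  "increments": [
    {"slide": [0,0,0.001],"roll": 0},
    {"slide": [0,0,0.002],"roll": 0},
    {"slide": [0,0,0.0025],"roll": 0},
    {"slide": [0,0,0.0025],"roll": 0}
  ]
}}

```text
t: 16.12
eef_pos: [684.5, 394.2, 63.3]
tcp_rot: [3.141, -0.0, 1.819]
ft_force: [-6.5, -2.5, 12.2]
opening: 0.002
grip_force: 6.0
```

The button has bottomed (12 N against a 5 N spring). I lift off.

Emit:
{"name": "step_arm", "arguments": {
  "increments": [
    {"slide": [0,0,-0.01],"roll": 0},
    {"slide": [0,0,-0.04],"roll": 0},
    {"slide": [0,0,-0.08],"roll": 0},
    {"slide": [0,0,-0.12],"roll": 0},
    {"slide": [0,0,-0.12],"roll": 0}
  ]
}}

```text
t: 16.75
eef_pos: [685.9, 394.6, 185.9]
tcp_rot: [3.135, -0.001, 1.819]
ft_force: [0.2, -0.2, -0.6]
opening: 0.005
grip_force: 0.0
```

```bash
python3 - <<'E'
from h import *
np.set_printoptions(precision=1,suppress=True)
go(686.5,393,62.5)
im=imaging.read_camera("side");p=cloud(im)
print("start",disc(p,687,393,60,76,20)[2],"stop",disc(p,624,368,60,76,20)[2],"cap",disc(p,537,-298,160,175,15))
for n,x,y in(("red",566,-40),("blue",550,21)):print(n,disc(p,x,y,110,125))
print(env.job_done())
E
```

```text
t 16.75 eef [685.9 394.6 185.9] rot [ 3.1 -0.   1.8] F [ 0.2 -0.2 -0.6] op 0.005 grip 0.0 
 slide [-0.  -0.   0.1] roll 0
start [681.  396.1  68.6] stop [621.9 367.7  68.3] cap (0, 0, 0)
red (0, 0, 0)
blue (32, array([549.8,  31.2, 115.5]), array([549.1,  30.6, 114.7]))
the job is handed in; nothing more can be done
None
```

The yellow-banded master is locked home in the coupler (it held a 17 N pull), start was pressed to its stop and came back up, and the job was handed in at about 17 s. I never touched stop or the other masters, but the arm blocked the final camera check of the yellow and red ones, and the hand-in gave no verdict.

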